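Lay a cylinder sleeve in the sloped gauging cradle and close the keeper

TASK

Pick the flanged steel sleeve off its wooden rest and lay it in the two V saddles of the sloped stand, flange end uppermost, slid down until its plain end presses the sprung stop pad fully home, and let go. Then swing the hinged keeper over so that it lies across the sleeve. Handle the sleeve without banging it hard on the stand, and do not disturb the casting, the can or the hammer.

Things in the scene. Friction and masses are not known exactly. Their poses are not given: they have to be found in the camera images.
- sleeve: Steel cylinder sleeve, a smooth open tube 170 mm long, 56 mm outside, 46 mm inside diameter, with a 68 mm flange 8 mm thick at one end; 0.4 to 0.65 kg. Origin on its axis at mid-length; x runs along the tube to the flange end. Starts level, flange away from the robot. Grip across the tube at mid-length.
- flange (a point): Centre of the sleeve's flanged end face, on its axis, 85 mm from the sleeve's origin.
- rest: Fixed wooden rest: board 180 by 90 by 16 mm with two V notches 16 mm thick at x = -55 and +52 mm, which hold the sleeve level, its axis 78 mm above the bench. Origin: centre of the underside; x along the sleeve. Between the notches the fingers have free room on both sides.
- stand: Fixed dark steel stand, base plate 290 by 120 by 14 mm; it may be on the left or the right of the rest. Origin: centre of the underside on the bench, x towards its high end (away from the robot).
- cradle: Sloped part of the stand, tilted 25 degrees: x points up the slope, y across (level), z square to the slope, upwards. Origin on the line where the axis of the seated sleeve lies, 145 mm above the bench, over the stand's origin. Friction usually holds the sleeve wherever it is laid in the saddles, so it must be pushed down to the pad.
- pad (a joint): Travel down the slope of the sprung stop pad (60 wide, 64 mm tall, centred on the cradle's axis, low end), m: 0 free, 0.004 pressed home (hard). Spring 0.4 to 0.8 N; the sleeve's weight keeps it pressed. Its carriage is clamped elsewhere each time, not reported, find it by touch: pressed home, the sleeve's origin is at cradle x from -18 to +18 mm.
- keeper (a joint): Angle of the hinged steel keeper, rad: 0 closed, 1.9 fully open, starts at 1.7 to 1.9. Positive swings its top outwards to the cradle's -y. It turns easily, falls open from above about 0.45 rad and shut from below. Open, its bar stands up, leaning a little outwards, from about y = -92, z = -25 mm to its end at y = -110, z = +38 mm; push it from outside towards +y.
- keeper_end (a point): Point on the outer face of the keeper's bar, 12 mm short of its free end, on its centre line.
- casting: Bystander: finned aluminium engine-cylinder casting, 90 by 90 by 84 mm. Origin: centre of its underside.
- oil_can: Bystander: dark steel can, 64 mm in diameter, 130 mm tall. Origin: centre of its underside.
- mallet: Bystander: hammer about 0.3 m long lying on the bench. Origin near mid-length, underside.
- saddle_high (a point): Bottom of the V of the upper of the two aluminium 90-degree saddles, at x = +38, z = -40 mm in the cradle frame. Each saddle is 12 mm thick along the slope, reaches 41 mm to each side and up to z = -7 mm. Between the saddles nothing stands above z = -60 mm, so fingers pass on both sides.
- saddle_low (a point): Bottom of the V of the lower saddle, at x = -40, z = -40 mm in the cradle frame.
- keeper_hinge (a point): On the keeper's hinge, which runs along the cradle's x at y = -47, z = -10 mm; the keeper is 14 mm wide, centred at x = +52 mm. Closed it is an upturned L: a 44 mm upright, then a bar 7 mm thick from y = -51 to +15 mm with its underside at z = +30 mm, just over the sleeve.
Not all that is in view belongs to the job. What is shaped like the sleeve but green is not meant.

How it is judged:
On the way:
1. the sleeve lies in both saddles, flange up, pressing the pad home, let go, with the keeper still open (y of sleeve in the frame of cradle between -0.004 and 0.004 m and z of sleeve in the frame of cradle between -0.004 and 0.004 m and angle between the x axis of sleeve and the x axis of cradle, either way round below 0.06 rad and x of flange in the frame of cradle above 0.05 m and value of joint pad above 0.003 m and contact force between the fingers and sleeve below 0.1 N and value of joint keeper above 0.7 rad), for 0.2 s.
At the end, for the whole second after the job is handed in: The sleeve rests in both saddles (its axis within 4 mm and 0.06 rad of the cradle's), flange end uppermost, with the stop pad pressed more than 3 mm of its 4 mm, and the keeper lies closed over it (below 0.1 rad); the sleeve is at rest (y of sleeve in the frame of cradle between -0.004 and 0.004 m and z of sleeve in the frame of cradle between -0.004 and 0.004 m and angle between the x axis of sleeve and the x axis of cradle, either way round below 0.06 rad and x of flange in the frame of cradle above 0.05 m and value of joint pad above 0.003 m and value of joint keeper below 0.1 rad and linear speed of sleeve below 0.01 m/s); the robot touches nothing.
It fails at once if the sleeve is banged or forced on the stand (over 90 N) (contact force between sleeve and stand above 90 N).
It fails at once if a bystander is moved by more than 30 mm (distance of any of casting, oil_can, mallet from where it was at the start of the episode above 0.03 m).
It also fails if it takes over 54 s, if anything falls off the work surface, if the arm or the gripper's body presses on something with over 40 N, if the wrist force passes 120 N, or if a joint passes its speed limit or range.

ROBOT

A 7-joint arm with a two-finger parallel gripper is mounted at the origin on the work surface. World frame = base frame: x ahead of the robot, y to its left, z up, the work surface at z = 0. Lengths are in m, angles in rad, forces in N, time in s.
With the tool pointing down it reaches from about 0.375 to 0.925 m from the base axis. Payload 3.1 kg.
Tool frame: the origin (TCP) lies midway between the tips of the shut fingers; the grasp point (between the pads) lies 19 mm behind it; z points along the fingers, y is the direction in which the jaws open and shut (so a half turn about z gives the same grasp; the last joint's range is limited). The gripper opens to 85 mm and grips with 20 to 120 N. Pads are 22 mm wide; open, the fingers measure 114 mm over their backs; the gripper's body (76 mm by 85 mm) begins 54 mm behind the grasp point. The pads swing forward as they close: fully open they stand 13 mm farther back than shut.
Start: joints at [1.226, 0.383, 0.044, 1.598, -0.018, 1.161, -0.05], TCP at [0.159, -0.63, 0.231] pointing down, gripper open.
Joint ranges: [-2.61, 2.61], [-0.41, 2.15], [-1.48, 1.57], [0, 2.5], [-1.57, 4.71], [0.05, 1.97], [-2.85, 2.85]. Speed limits (rad/s): [2.79, 2.79, 3.14, 3.14, 3.14, 3.14, 3.14].

INTERFACE

Orientations are given as a rotation vector (axis times angle).
In Python, from rig import bot gives the robot as it stands. The module is installed in compiled form; this text tells all that it offers.
- The arm moves only by the tool arm_command, never from a script. Its argument "series" is a list of rows, each a list of 7 numbers: the shift along the tool's x, y, z in cm, then the turn, a rotation vector about the tool's x, y, z in degrees, then the opening, from -1 (shut) to 1 (fully open). A call has 1 to 5 rows; each row is the pose to reach, as a shift and turn from the pose commanded when the call began, along the tool's axes at that moment; what a row does not reach only later rows make up. A row lasts 1/8 s, in which the tool goes at most 62.5 mm and 10.7 degrees, less where a joint would pass 70% of its speed; a pose out of reach is approached as far as the arm can. A call with a gripper value outside its range is refused whole. The fingers move at their own pace and stop on an object; the grip force is fixed at half the most. Time passes only in rows, so rows that repeat a pose let the fingers close. It gives the time, the measured TCP pose, the force and the opening at its end, in the units of the state.
- bot.read_state(): the state, without advancing time (a new reading comes with each control period).
- bot.capture(name): name is "scene" or "side" or "wrist"; returns (picture, depth): 420x560x3 uint8, red, green, blue; 420x560 float32, m along the optical axis (not along the pixel's ray), 0 where there is no reading.
- bot.camera_model(name): a dict with "mtx" (3x3 intrinsics, pixels), "D" ([k1, k2, p1, p2, k3] as OpenCV has them; the pictures are not rectified), "rvec" (rotation vector, rad) and "tvec" (3), from world to camera coordinates, as OpenCV has them. Camera axes: x right, y down, z forward; pixel columns grow to the right and rows downward; lengths in m; the calibration is good to about 2 mm. A picture is of the moment at which its call begins: read the wrist's pose just before it. camera_model takes no time and is no camera call; for the wrist camera it gives the pose at the moment of the call.
- bot.finish_job(): hands the job in, once; it reports no verdict.
Trained networks look in the newest picture that a camera, given by its name, has taken for a name from the list of things; names that differ only in an ending like _2 or _b are one class to them, and where a whole thing is asked for, a point or a joint stands for the part that bears it (a point fixed in the world has none). Each returns a list of dicts, best first, with "score" (0 to 1); they miss things now and then, are a little off and sometimes report something else, mostly with a low value. They report only what shows in the picture. A call takes as long as a camera call. They do not tell look-alikes from the thing itself.
- bot.regions_of(camera, name): "region" (420x560 bool, what is visible of it) and "extent" ([left, top, width, height] in pixels, round what is visible of it).
The state is a dict: "t": time; "joints": joint angles; "dq": joint speeds; "effort": joint torques, N m; "tcp_pos": TCP position; "ee_rot": TCP orientation; "wrist_force": force on the tool from outside, world axes, zero at the start; "torque": the same for the moment, N m; "width": finger opening in m.
Only numpy, scipy, OpenCV 4.12 (cv2) and the standard library are available. Lean on these libraries where they do the work, as an engineer would, in place of code of your own. Each camera call takes 0.05 s, during which the arm holds its last target. There are 200 camera calls.

## Working session

There is one attempt and no reset: what is moved stays moved. The work goes in short steps, Python scripts to look and compute and a tool call to move; the robot and the scene stay as the last step left them, time stands still between calls to the robot, and variables do not carry over. Pictures are saved under pics/ and viewed, on a budget of 10 in all, crops included, one or two more only if the job needs it, and the job is handed in when it is done.

Besides the shell and the picture viewer there is one more tool, called after "Call:" as a command line: name --pt "numbers of a row" for each row, then --argument value for the rest. arm_command: Moves the arm, as the interface text tells. Its arguments: {"type":"object","properties":{"series":{"type":"array","items":{"type":"array","items":{"type":"number"}}}},"required":["series"]}

```bash
mkdir -p pics
cat > h.py <<'E'
import numpy as np, cv2
from rig import bot
def cam(n):
    m=bot.camera_model(n); R=cv2.Rodrigues(np.array(m['rvec'],float))[0]
    return np.array(m['mtx'],float),np.array(m['D'],float),R,np.array(m['tvec'],float).ravel()
def to_world(n,px,z):
    K,D,R,t=cam(n); px=np.asarray(px,float).reshape(-1,1,2)
    u=cv2.undistortPoints(px,K,D).reshape(-1,2); z=np.asarray(z).reshape(-1,1)
    return (np.c_[u*z,z]-t)@R
def cloud(n,dep,mask):
    v,u=np.nonzero(mask&(dep>0)); return to_world(n,np.c_[u,v],dep[v,u]),np.c_[u,v]
def proj(n,P):
    K,D,R,t=cam(n); return cv2.projectPoints(np.asarray(P,float).reshape(-1,1,3),cv2.Rodrigues(R)[0],t,K,D)[0].reshape(-1,2)
def save(f,im): cv2.imwrite('pics/'+f,im[...,::-1])
E
python3 - <<'E'
from h import *
np.set_printoptions(precision=3,suppress=True)
s=bot.read_state(); print({k:np.round(v,3) for k,v in s.items()})
for n in ['scene','side']:
    im,d=bot.capture(n); save(n+'0.png',im); np.savez(n+'0.npz',im=im,d=d)
    K,D,R,t=cam(n); print(n,'campos',-R.T@t,'fwd',R[2])
    for o in ['sleeve','rest','stand','keeper','casting','oil_can','mallet']:
        for r in bot.regions_of(n,o)[:3]:
            P,_=cloud(n,d,r['region'])
            print(o,round(r['score'],2),r['extent'],len(P),np.median(P,0) if len(P) else '', (np.percentile(P,2,axis=0),np.percentile(P,98,axis=0)) if len(P) else '')
E
```

```text
{'t': np.float64(0.0), 'joints': array([ 1.226,  0.384,  0.044,  1.6  , -0.018,  1.161, -0.05 ]), 'dq': array([-0.   , -0.001, -0.   , -0.   , -0.001,  0.001, -0.001]), 'effort': array([  0.   , -43.347,   1.024, -24.952,   0.01 ,   0.011,   0.   ]), 'tcp_pos': array([ 0.159, -0.629,  0.23 ]), 'ee_rot': array([-3.115, -0.386,  0.001]), 'wrist_force': array([ 0.388,  1.353, -0.358]), 'torque': array([ 0.06 , -0.018,  0.03 ]), 'width': np.float64(0.085)}
scene campos [1.463 0.443 0.996] fwd [-0.675 -0.364 -0.641]
sleeve 0.91 [219.9, 160.2, 57.1, 41.7] 1050 [ 0.374 -0.234  0.047] (array([ 0.292, -0.3  ,  0.008]), array([ 0.443, -0.185,  0.062]))
sleeve 0.82 [268.2, 223.0, 59.7, 49.5] 1421 [0.555 0.026 0.05 ] (array([ 0.461, -0.024,  0.003]), array([0.625, 0.064, 0.062]))
sleeve 0.57 [192.8, 193.7, 64.2, 53.9] 1395 [ 0.604 -0.17   0.096] (array([ 0.509, -0.223,  0.055]), array([ 0.671, -0.134,  0.109]))
rest 0.71 [189.7, 220.1, 72.5, 46.6] 1363 [ 0.605 -0.161  0.015] (array([ 0.513, -0.234,  0.003]), array([ 0.679, -0.119,  0.065]))
stand 0.94 [332.2, 219.1, 82.0, 119.0] 5277 [0.589 0.23
[... 1608 characters left out ...]
(array([0.401, 0.152, 0.003]), array([0.667, 0.287, 0.162]))
keeper 0.58 [270.7, 154.5, 13.4, 12.0] 82 [0.594 0.138 0.161] (array([0.576, 0.12 , 0.04 ]), array([0.609, 0.258, 0.202]))
casting 0.82 [323.5, 196.0, 28.7, 32.6] 1067 [ 0.757 -0.028  0.083] (array([ 0.713, -0.049,  0.005]), array([0.803, 0.041, 0.089]))
oil_can 0.97 [274.1, 116.7, 12.3, 33.0] 480 [0.624 0.362 0.097] (array([0.597, 0.351, 0.025]), array([0.656, 0.406, 0.133]))
mallet 0.82 [241.1, 337.9, 102.0, 40.1] 1203 [ 0.573 -0.451  0.024] (array([ 0.419, -0.485,  0.013]), array([ 0.668, -0.411,  0.029]))
mallet 0.62 [226.6, 140.4, 65.8, 48.1] 1135 [0.512 0.213 0.102] (array([0.426, 0.129, 0.019]), array([0.64 , 0.303, 0.184]))
```

Run:
```python
from h import *
np.set_printoptions(precision=4,suppress=True)
im=np.load('scene0.npz')['im']; save('crop1.png',cv2.resize(im[140:360,110:470],None,fx=2.2,fy=2.2,interpolation=cv2.INTER_CUBIC))
# sleeve on rest: fit cylinder axis; stand: base plate top
from scipy.optimize import least_squares
pts=[];st=[]
for n in ['scene','side']:
    z=np.load(n+'0.npz'); d=z['d']; 
    P,_=cloud(n,d,np.ones(d.shape,bool))
    np.save(n+'P.npy',P)
    m=(abs(P[:,0]-.59)<.1)&(abs(P[:,1]+.18)<.06)&(P[:,2]>.085)&(P[:,2]<.125); pts.append(P[m])
    b=(P[:,0]>.36)&(P[:,0]<.74)&(P[:,1]>.09)&(P[:,1]<.34)&(abs(P[:,2]-.014)<.004); B=P[b]
    r=cv2.minAreaRect(B[:,:2].astype(np.float32)*1000); print(n,'plate',r,len(B), 'bench z', np.median(P[abs(P[:,2])<.006][:,2]))
    st.append(B)
Q=np.vstack(pts)
def res(p,Q):
    a=np.array([np.cos(p[2]),np.sin(p[2]),0]); c=np.array([.59,p[0],p[1]]); v=Q-c
    return np.linalg.norm(v-np.outer(v@a,a),axis=1)-.028
for Q_ in (pts[0],pts[1],Q):
    f=least_squares(res,[-.18,.078,.1],args=(Q_,),loss='soft_l1',f_scale=.002); a=np.array([np.cos(f.x[2]),np.sin(f.x[2]),0])
    s=(Q_-np.array([.59,f.x[0],f.x[1]]))@a
    print('sleeve y,z,yaw',f.x,np.median(abs(f.fun)),'extent',np.percentile(s,[0.5,1,99,99.5]),len(Q_))
B=np.vstack(st); print(cv2.minAreaRect(B[:,:2].astype(np.float32)*1000))
```

```text
scene plate ((538.6821899414062, 229.14102172851562), (295.42095947265625, 118.90909576416016), 5.353671073913574) 2530 bench z -0.0013007423549269547
side plate ((534.4962768554688, 226.335205078125), (286.5010986328125, 125.23571014404297), 5.093881607055664) 1253 bench z 0.0001709440094964522
sleeve y,z,yaw [-0.181   0.0777 -0.2677] 0.0015043660664098325 extent [-0.0904 -0.0896  0.079   0.0793] 988
sleeve y,z,yaw [-0.183   0.0787 -0.2831] 0.0012872931539733064 extent [-0.0917 -0.0909  0.0734  0.0742] 992
sleeve y,z,yaw [-0.1823  0.0785 -0.2743] 0.0014827123388310263 extent [-0.0915 -0.0904  0.0778  0.0785] 1980
((538.7468872070312, 226.71408081054688), (295.59161376953125, 125.23571014404297), 5.093881130218506)
```

View pics/crop1.png

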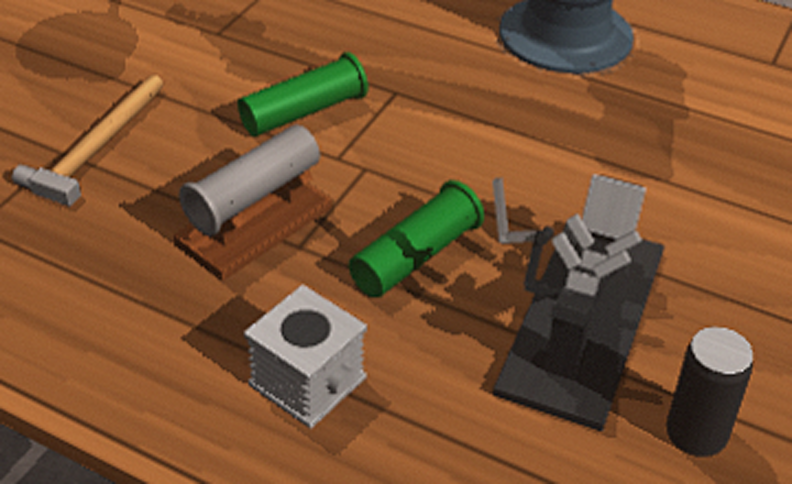

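The grey tube on the wooden rest, at crop (250,175) (full picture about (224,220)), is the sleeve. It is steel, lies on the rest, and its flange faces away from the robot. The two green tubes, at crop (305,90) and (420,240), are decoys. The crop shows the stand at (590,320) with its keeper open at (505,215), on the rest side (-y).

I'll move high between the rest and the stand for a closer look with the wrist camera.

```bash
cat >> h.py <<'E'
from scipy.spatial.transform import Rotation as Ro
def Rtool(yaw_deg,tilt=0.):
    """tool x along -(sleeve/cradle x) for given yaw; tool z along -cradle z"""
    c=Ro.from_euler('ZY',[yaw_deg,-tilt],degrees=True).as_matrix()  # x up slope
    return Ro.from_matrix(np.c_[-c[:,0],c[:,1],-c[:,2]])
def goto(p,R,verb=True):
    s=bot.read_state(); R0=Ro.from_rotvec(s['ee_rot']); sh=R0.inv().apply(np.array(p)-s['tcp_pos'])*100
    rv=(R0.inv()*R).as_rotvec(degrees=True)
    print('t',round(float(s['t']),2),'tcp',np.round(s['tcp_pos'],4),'shift cm',np.round(sh,2),'turn',np.round(rv,1),'F',np.round(s['wrist_force'],1),'w',round(float(s['width']),4))
E
python3 -c "
from h import *
goto([.52,.0,.42],Rtool(-15.7))"
```

```text
t 0.8 tcp [ 0.1588 -0.6303  0.2313] shift cm [ 50.43 -52.29 -18.87] turn [   0.    -0.  -150.2] F [-0.1  0.2  0.8] w 0.0852
```

Call:
arm_command --pt "6 -6 -5 0 0 -10.5 1" --pt "12 -12 -10 0 0 -21 1" --pt "17 -17 -14 0 0 -31.5 1" --pt "22 -22 -17 0 0 -42 1" --pt "26 -27 -19 0 0 -52.5 1"

```text
t: 1.42
tcp_pos: [0.2986, -0.3914, 0.3802]
ee_rot: [2.618, 1.732, 0.0]
wrist_force: [1.3, -0.4, 0.8]
width: 0.0852
```

```bash
python3 -c "
from h import *
goto([.52,.0,.42],Rtool(-15.7))"
```

```text
t 1.43 tcp [ 0.2986 -0.3914  0.3802] shift cm [44.67  5.08 -4.01] turn [  0.    0.1 -97.3] F [ 1.3 -0.4  0.8] w 0.0852
```

Call:
arm_command --pt "6 0.6 -2 0 0 -10.5 1" --pt "12 1.5 -4 0 0 -21 1" --pt "18 2 -4 0 0 -31.5 1" --pt "24 3 -4 0 0 -42 1" --pt "30 3.5 -4 0 0 -52.5 1"

```text
t: 2.05
tcp_pos: [0.4495, -0.1296, 0.4191]
ee_rot: [1.583, 2.712, -0.0]
wrist_force: [1.7, -1.1, -0.5]
width: 0.0855
```

```bash
python3 -c "
from h import *
goto([.52,.0,.42],Rtool(-15.7))"
```

```text
t 2.05 tcp [ 0.4495 -0.1296  0.4191] shift cm [ 7.81 12.51 -0.09] turn [  0.    0.1 -44.8] F [ 1.7 -1.1 -0.5] w 0.0855
```

Call:
arm_command --pt "3 4 0 0 0 -10.5 1" --pt "6 9 0 0 0 -21 1" --pt "7.8 12.5 0 0 0 -31.5 1" --pt "7.8 12.5 0 0 0 -42 1" --pt "7.8 12.5 0 0 0 -44.8 1"

```text
t: 2.68
tcp_pos: [0.5201, -0.0014, 0.4186]
ee_rot: [-0.432, -3.112, -0.0]
wrist_force: [0.3, -0.9, 0.3]
width: 0.0852
```

Run:
```python
from h import *
np.set_printoptions(precision=4,suppress=True)
K,D,R,t=cam('wrist'); im,d=bot.capture('wrist'); save('w1.png',im); np.savez('w1.npz',im=im,d=d)
print('cam',-R.T@t,'fwd',R[2],'right',R[0])
P,uv=cloud('wrist',d,np.ones(d.shape,bool)); print(len(P),np.percentile(P,[1,50,99],axis=0))
np.save('w1P.npy',P)
b=(P[:,0]>.36)&(P[:,0]<.74)&(P[:,1]>.09)&(P[:,1]<.34)&(abs(P[:,2]-.014)<.005)
print('plate',b.sum(),cv2.minAreaRect(P[b][:,:2].astype(np.float32)*1000))
print('rest',proj('wrist',[.59,-.18,.1]),'stand',proj('wrist',[.537,.228,.1]))
goto([.583,-.18,.2],Rtool(-15.7))
```

```text
cam [0.4431 0.0199 0.561 ] fwd [ 0.2991 -0.0847 -0.9504] right [ 0.272   0.9623 -0.0002]
234282 [[ 0.188  -0.7351 -0.7535]
 [ 0.5162 -0.0034  0.0003]
 [ 2.0908  1.117   0.5114]]
plate 5960 ((535.0570068359375, 227.18185424804688), (292.1127014160156, 121.85342407226562), 5.42027473449707)
rest [[183.4179 239.0681]] stand [[427.4653 138.4331]]
t 2.73 tcp [ 0.52   -0.0019  0.4187] shift cm [-10.93 -15.42  21.86] turn [-0.  -0.  -0.1] F [0.2 0.2 0.2] w 0.0851
```

View pics/w1.png

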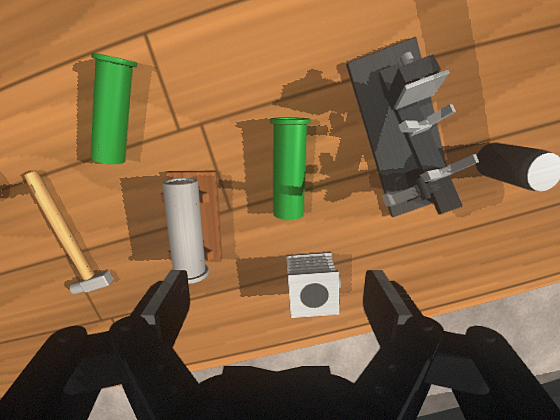

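The wrist view shows the sleeve on its rest at (187,230), flange away from the robot. The green decoys are at (112,110) and (290,170), and the stand is at (415,125) with its tilted pad at (420,88) and saddles at (430,125) and (455,165). The base plate fit gives the right size, so I'll refine the sleeve and pad positions from this depth image.

Run:
```python
from h import *
from scipy.optimize import least_squares
np.set_printoptions(precision=4,suppress=True)
W=np.load('w1P.npy')
m=(abs(W[:,0]-.59)<.11)&(abs(W[:,1]+.18)<.06)&(W[:,2]>.08)&(W[:,2]<.125); Q=W[m]
def res(p,Q):
    a=np.array([np.cos(p[2]),np.sin(p[2]),0]); v=Q-np.array([.59,p[0],p[1]])
    return np.linalg.norm(v-np.outer(v@a,a),axis=1)-.028
f=least_squares(res,[-.18,.078,-.27],args=(Q,),loss='soft_l1',f_scale=.002); a=np.array([np.cos(f.x[2]),np.sin(f.x[2]),0])
s=(Q-np.array([.59,f.x[0],f.x[1]]))@a; e=np.percentile(s,[.5,99.5])
print('sleeve',f.x,np.degrees(f.x[2]),np.median(abs(f.fun)),e,'centre',np.array([.59,f.x[0],f.x[1]])+a*e.mean())
C=Ro.from_euler('ZY',[5.3,-25],degrees=True).as_matrix(); o=np.array([.536,.2275,.145])
for n in ['w1P','sceneP','sideP']:
    L=(np.load(n+'.npy')-o)@C
    k=(L[:,0]<-60e-3)&(L[:,0]>-.13)&(abs(L[:,1])<.045)&(L[:,2]>-.025)&(L[:,2]<.04)
    print(n,'pad',k.sum(),np.percentile(L[k],[2,10,50,90,98],axis=0) if k.sum() else '')
    for x0 in (-.04,.038):
        k=(abs(L[:,0]-x0)<.012)&(abs(L[:,1])<.05)&(L[:,2]>-.045)&(L[:,2]<.0)
        print(' saddle',x0,k.sum(),np.percentile(L[k],[2,50,98],axis=0) if k.sum() else '')
```

```text
sleeve [-0.1834  0.0778 -0.2686] -15.386784265146753 0.0005270630810886613 [-0.0933  0.0741] centre [ 0.5808 -0.1808  0.0778]
w1P pad 1952 [[-0.125  -0.0297 -0.0224]
 [-0.1072 -0.0252 -0.0119]
 [-0.0866 -0.0053  0.0242]
 [-0.0746  0.0201  0.0309]
 [-0.0741  0.0265  0.0329]]
 saddle -0.04 587 [[-0.0473 -0.0393 -0.0442]
 [-0.0397  0.0088 -0.0199]
 [-0.0348  0.0376 -0.0073]]
 saddle 0.038 598 [[ 0.0308 -0.0487 -0.0443]
 [ 0.0375  0.0074 -0.0167]
 [ 0.0474  0.0376 -0.0035]]
sceneP pad 572 [[-0.1029 -0.0266 -0.0234]
 [-0.0782 -0.0219 -0.0183]
 [-0.0743  0.0022  0.0052]
 [-0.0707  0.0257  0.0269]
 [-0.0693  0.0307  0.0313]]
 saddle -0.04 203 [[-0.0455 -0.0349 -0.0445]
 [-0.0351 -0.0062 -0.0249]
 [-0.0301  0.0379 -0.0094]]
 saddle 0.038 254 [[ 0.0321 -0.0457 -0.0445]
 [ 0.0429 -0.0066 -0.0244]
 [ 0.0483  0.0401 -0.0059]]
sideP pad 283 [[-0.1263 -0.03   -0.022 ]
 [-0.1067 -0.027  -0.0147]
 [-0.0876 -0.0154  0.0135]
 [-0.0727  0.0156  0.0288]
 [-0.0718  0.0245  0.0329]]
 saddle -0.04 72 [[-0.0442 -0.0415 -0.0446]
 [-0.0363  0.0123 -0.0207]
 [-0.0322  0.0322 -0.0065]]
 saddle 0.038 62 [[ 0.0326 -0.0487 -0.0437]
 [ 0.04    0.0145 -0.0175]
 [ 0.0474  0.0326 -0.0032]]
```

```bash
python3 -c "
from h import *
goto([.579,-.180,.20],Rtool(-15.5))"
```

```text
t 2.73 tcp [ 0.52   -0.0019  0.4187] shift cm [-10.54 -15.53  21.86] turn [-0.  -0.  -0.3] F [0.2 0.2 0.2] w 0.0851
```

Call:
arm_command --pt "-4 -5 6 0 0 0 1" --pt "-8 -10 12 0 0 0 1" --pt "-10.5 -15.3 17 0 0 0 1" --pt "-10.5 -15.4 21.8 0 0 0 1" --pt "-10.5 -15.4 21.8 0 0 0 1"

```text
t: 3.35
tcp_pos: [0.5767, -0.1821, 0.1975]
ee_rot: [-0.445, -3.107, 0.001]
wrist_force: [0.1, -0.0, -0.7]
width: 0.0854
```

Run:
```python
from h import *
goto([.579,-.180,.055],Rtool(-15.5))
K,D,R,t=cam('wrist');im,d=bot.capture('wrist'); save('w2.png',im)
P,_=cloud('wrist',d,np.ones(d.shape,bool))
m=(abs(P[:,0]-.58)<.11)&(abs(P[:,1]+.18)<.06)&(P[:,2]>.08)&(P[:,2]<.125)
A=P[m]; print(m.sum(), np.percentile(A,[1,50,99],axis=0)); 
T=A[A[:,2]>.103]; l=cv2.fitLine(T[:,:2].astype(np.float32),cv2.DIST_HUBER,0,.01,.01).ravel(); print('crest',l,np.degrees(np.arctan2(l[1],l[0])),'y at .579',l[3]+(.579-l[2])*l[1]/l[0])
```

```text
t 3.35 tcp [ 0.5767 -0.1821  0.1975] shift cm [-0.21  0.28 14.25] turn [-0.  -0.2 -0.8] F [ 0.1 -0.  -0.7] w 0.0854
12099 [[ 0.49538089 -0.225898    0.08169725]
 [ 0.56791597 -0.18088437  0.09789641]
 [ 0.66001923 -0.14114291  0.10495806]]
crest [ 0.27269524  0.96210045  0.6564349  -0.20057146] 74.175285 y at .579 -0.4737708
```

View pics/w2.png

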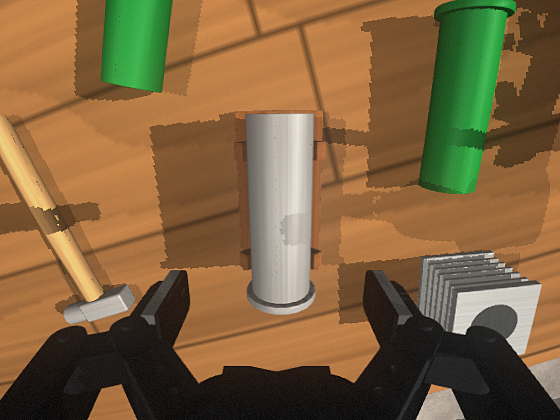

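The sleeve lies centred between the open fingers, its tube at about (280,205) and flange at (280,300). I'll descend and grip.

Call:
arm_command --pt "-0.2 0.2 4 0 0 -0.7 1" --pt "-0.2 0.2 8 0 0 -0.7 1" --pt "-0.2 0.2 11.5 0 0 -0.7 1" --pt "-0.2 0.2 14.2 0 0 -0.7 1" --pt "-0.2 0.2 14.2 0 0 -0.7 1"

```text
t: 4.03
tcp_pos: [0.5789, -0.1773, 0.0572]
ee_rot: [-0.42, -3.109, -0.001]
wrist_force: [0.7, 0.4, -0.4]
width: 0.0853
```

Call:
arm_command --pt "0 0 0 0 0 0 0.2" --pt "0 0 0 0 0 0 -0.5" --pt "0 0 0 0 0 0 -1" --pt "0 0 0 0 0 0 -1" --pt "0 0 0 0 0 0 -1"

```text
t: 4.65
tcp_pos: [0.5822, -0.1801, 0.0619]
ee_rot: [0.421, 3.11, -0.005]
wrist_force: [-2.6, -1.4, 6.0]
width: 0.0549
```

```bash
python3 -c "
from h import *
goto([.579,-.180,.055],Rtool(-15.5))"
```

```text
t 4.65 tcp [ 0.5822 -0.1801  0.0619] shift cm [ 0.31 -0.07  0.69] turn [-0.2  0.2  0.1] F [-2.6 -1.4  6. ] w 0.0549
```

Call:
arm_command --pt "0 0 -2 0 0 0 -1" --pt "0 0 -5 0 0 0 -1" --pt "0 0 -10 0 0 0 -1" --pt "0 0 -15 0 0 0 -1" --pt "0 0 -20 0 0 0 -1"

```text
t: 5.28
tcp_pos: [0.58, -0.177, 0.261]
ee_rot: [-0.418, -3.113, -0.001]
wrist_force: [1.3, -0.5, -4.8]
width: 0.0546
```

Call:
arm_command --pt "0 0 -1 0 0 0 -1" --pt "0 0 -1 0 0 0 -1"

```text
t: 5.52
tcp_pos: [0.5803, -0.1776, 0.2686]
ee_rot: [-0.419, -3.113, 0.0]
wrist_force: [0.5, -0.1, -4.5]
width: 0.055
```

Run:
```python
from h import *
goto([.579,-.180,.265],Rtool(-15.5))
C=Rtool(5.3,25); o=np.array([.536,.2265,.145]); c=Ro.from_euler('ZY',[5.3,-25],degrees=True).as_matrix()
print('over cradle:'); goto(o+c@np.array([.016,0,.10-.0165]),C)
im,d=bot.capture('wrist'); save('w3.png',im)
```

```text
t 5.53 tcp [ 0.5803 -0.1776  0.2686] shift cm [ 0.06 -0.27  0.36] turn [-0.  -0.   0.2] F [ 0.5 -0.1 -4.5] w 0.055
over cradle:
t 5.53 tcp [ 0.5803 -0.1776  0.2686] shift cm [16.9  37.07  4.11] turn [ -4.5 -24.7 -20.3] F [ 0.5 -0.1 -4.5] w 0.055
```

View pics/w3.png

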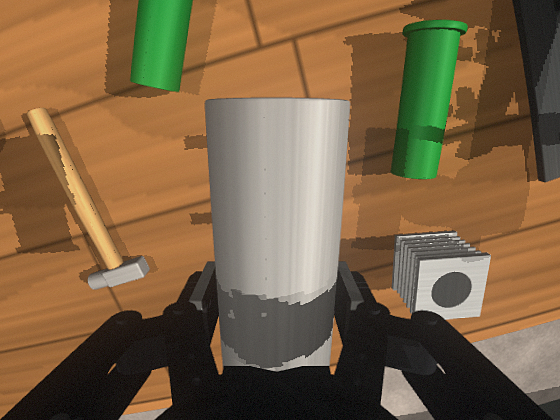

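The sleeve is held square in the fingers, its plain end at row 98 and its sides at columns 207–350. I'll fit its pose in the tool frame and then plan the transfer.

```bash
cat > fit.py <<'E'
from h import *
from scipy.optimize import least_squares
def sleeve_in_tool():
    s=bot.read_state(); im,d=bot.capture('wrist'); P,_=cloud('wrist',d,np.ones(d.shape,bool))
    L=(P-s['tcp_pos'])@Ro.from_rotvec(s['ee_rot']).as_matrix()
    k=(L[:,0]>.018)&(L[:,0]<.12)&(abs(L[:,1])<.032)&(abs(L[:,2]+.02)<.04)&(L[:,2]<-.02+.01); Q=L[k]
    def res(p):
        a=np.array([1,p[2],p[3]]); a/=np.linalg.norm(a); v=Q-np.array([0,p[0],p[1]])
        return np.linalg.norm(v-np.outer(v@a,a),axis=1)-.028
    f=least_squares(res,[0,-.02,0,0],loss='soft_l1',f_scale=.001)
    print('y,z,slope y,slope z',np.round(f.x,4),'res',np.median(abs(f.fun)),'end x',np.percentile(Q[:,0],[99,99.7,99.9]),len(Q))
E
python3 - <<'E'
from fit import *
sleeve_in_tool()
c=Ro.from_euler('ZY',[5.3,-25],degrees=True).as_matrix(); o=np.array([.536,.2265,.145])
goto(o+c@np.array([.016,0,.13-.0165]),Rtool(5.3,25))
E
```

```text
y,z,slope y,slope z [-0.0006 -0.0144  0.0042 -0.0128] res 0.00032537942164811637 end x [0.08458304 0.08496305 0.08508787] 24754
t 5.62 tcp [ 0.5786 -0.1777  0.2657] shift cm [17.94 36.66  1.21] turn [ -4.4 -25.  -20.3] F [-0.4 -0.  -5.2] w 0.0546
```

Call:
arm_command --pt "3 6 -1 -0.8 -5 -4 -1" --pt "6 11 -1.5 -1.6 -10 -8 -1" --pt "8 16 -2 -2.4 -15 -12 -1" --pt "10 21 -1.5 -3.2 -20 -16 -1" --pt "13 26 -0.5 -4.4 -25.6 -20.3 -1"

```text
t: 6.25
tcp_pos: [0.5226, 0.109, 0.2717]
ee_rot: [-0.128, 2.688, 0.024]
wrist_force: [0.5, 1.4, -4.3]
width: 0.0549
```

```bash
cat > cr.py <<'E'
from fit import *
c=Ro.from_euler('ZY',[5.3,-25],degrees=True).as_matrix(); o=np.array([.536,.2265,.145])
def at(x,y,z,dz=-.0144,tilt=25.7):
    s=bot.read_state(); L=(s['tcp_pos']-o)@c; print('now: sleeve cradle xyz mm',np.round((L-[0,0,dz])*1000,1),'F cradle',np.round(s['wrist_force']@c,1))
    goto(o+c@np.array([x,y,z+dz]),Rtool(5.3,tilt))
E
python3 -c "
from cr import *
at(.016,0,.12)"
```

```text
now: sleeve cradle xyz mm [  31.6 -115.8  139.4] F cradle [-1.2  1.4 -4.2]
t 6.25 tcp [0.5226 0.109  0.2717] shift cm [ 1.55 11.59  1.89] turn [-0.2  0.1  0.2] F [ 0.5  1.4 -4.3] w 0.0549
```

Call:
arm_command --pt "1 5 0.5 0 0 0 -1" --pt "1.3 9 1 0 0 0 -1" --pt "1.3 10.5 1.5 0 0 0 -1" --pt "1.3 10.5 1.5 0 0 0 -1" --pt "1.3 10.5 1.5 0 0 0 -1"

```text
t: 6.88
tcp_pos: [0.5085, 0.2091, 0.2522]
ee_rot: [-0.122, 2.692, 0.02]
wrist_force: [-0.3, -0.0, -3.6]
width: 0.0547
```

Run:
```python
from cr import *
at(.018,0,.05)
im,d=bot.capture('wrist'); save('w4.png',im)
sleeve_in_tool()
P,_=cloud('wrist',d,np.ones(d.shape,bool)); L=(P-o)@c
b=(P[:,0]>.36)&(P[:,0]<.74)&(P[:,1]>.09)&(P[:,1]<.34)&(abs(P[:,2]-.014)<.005)
print('plate',b.sum(),cv2.minAreaRect(P[b][:,:2].astype(np.float32)*1000))
k=(L[:,0]<-.06)&(L[:,0]>-.13)&(abs(L[:,1])<.045)&(L[:,2]>-.025)&(L[:,2]<.045)
print('pad',k.sum(),np.round(np.percentile(L[k],[2,50,90,98],axis=0),4) if k.sum() else '')
```

```text
now: sleeve cradle xyz mm [ 19.  -14.7 123.8] F cradle [-1.8  0.  -3.1]
t 6.88 tcp [0.5085 0.2091 0.2522] shift cm [0.18 1.52 7.37] turn [-0.4 -0.1 -0. ] F [-0.3 -0.  -3.6] w 0.0547
y,z,slope y,slope z [-0.0003 -0.0159  0.0041 -0.0088] res 0.0003300129002035655 end x [0.08408607 0.08453455 0.08463914] 24697
plate 5801 ((468.7402648925781, 221.8232879638672), (95.70574188232422, 120.7772216796875), 5.436842918395996)
pad 5048 [[-0.127  -0.0231 -0.0138]
 [-0.0924  0.0011  0.0263]
 [-0.0748  0.0212  0.0322]
 [-0.073   0.0261  0.0332]]
```

View pics/w4.png

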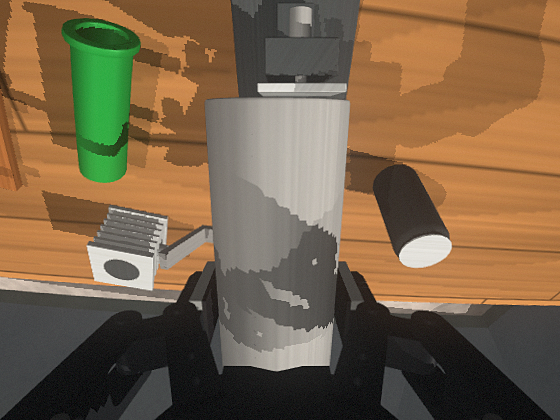

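The sleeve is above the cradle: plain end at row 98, pad at (302,89), keeper bar at (190,240), still open. I'll shift about 16 mm towards +y and lower in steps.

Call:
arm_command --pt "0 0.8 0 0 0 0 -1" --pt "0 1.6 1 0 0 0 -1" --pt "0.1 1.6 3.5 0 0 0 -1" --pt "0.1 1.6 6 0 0 0 -1" --pt "0.1 1.6 6 0 0 0 -1"

```text
t: 7.6
tcp_pos: [0.5326, 0.2265, 0.1968]
ee_rot: [-0.12, 2.694, 0.02]
wrist_force: [-0.5, -0.4, -5.2]
width: 0.0549
```

```bash
python3 -c "
from cr import *
at(.018,.001,.012); sleeve_in_tool()"
```

```text
now: sleeve cradle xyz mm [18.8  0.3 62.8] F cradle [-2.7 -0.4 -4.4]
t 7.6 tcp [0.5326 0.2265 0.1968] shift cm [0.12 0.1  5.08] turn [-0.4 -0.2 -0.1] F [-0.5 -0.4 -5.2] w 0.0549
y,z,slope y,slope z [ 0.0008 -0.0168  0.0028 -0.0077] res 0.00032972821987737114 end x [0.08354436 0.08395983 0.08404006] 24530
```

Call:
arm_command --pt "0.1 0.1 1.5 0 0 0 -1" --pt "0.1 0.1 3 0 0 0 -1" --pt "0.1 0.1 4.5 0 0 0 -1" --pt "0.1 0.1 5 0 0 0 -1" --pt "0.1 0.1 5 0 0 0 -1"

```text
t: 8.28
tcp_pos: [0.5544, 0.2317, 0.1549]
ee_rot: [-0.123, 2.687, 0.022]
wrist_force: [-0.3, 0.4, -4.7]
width: 0.0547
```

```bash
python3 -c "
from cr import *
at(.018,.001,.0); sleeve_in_tool()"
```

```text
now: sleeve cradle xyz mm [21.2  3.5 15.5] F cradle [-2.2  0.4 -4.2]
t 8.28 tcp [0.5544 0.2317 0.1549] shift cm [ 0.34 -0.24  1.54] turn [-0.3  0.2  0. ] F [-0.3  0.4 -4.7] w 0.0547
y,z,slope y,slope z [ 0.0011 -0.0214 -0.0206  0.1109] res 0.002240759065466875 end x [0.11617681 0.11673883 0.11697945] 35788
```

```bash
python3 -c "
from cr import *
for i in range(3): at(.018,.001,.0); im,d=bot.capture('wrist')
save('w5.png',im)
P,_=cloud('wrist',d,np.ones(d.shape,bool)); L=(P-o)@c
k=(L[:,0]<-.06)&(L[:,0]>-.13)&(abs(L[:,1])<.05)&(L[:,2]>0)&(L[:,2]<.045)
print('pad',k.sum(),np.round(np.percentile(L[k],[2,50,90,98],axis=0),4))"
```

```text
now: sleeve cradle xyz mm [21.3  3.8 15.7] F cradle [-1.5  0.7 -4.3]
t 8.32 tcp [0.5544 0.232  0.1552] shift cm [ 0.36 -0.27  1.56] turn [-0.2  0.2  0. ] F [ 0.3  0.7 -4.5] w 0.0548
now: sleeve cradle xyz mm [21.4  4.  15.7] F cradle [-1.7  0.4 -3.5]
t 8.38 tcp [0.5543 0.2322 0.1553] shift cm [ 0.36 -0.29  1.57] turn [-0.2  0.2  0. ] F [-0.1  0.3 -3.9] w 0.0546
now: sleeve cradle xyz mm [21.3  4.  15.7] F cradle [-1.6 -0.2 -3.4]
t 8.43 tcp [0.5543 0.2322 0.1552] shift cm [ 0.35 -0.29  1.57] turn [-0.2  0.2  0.1] F [ 0.  -0.2 -3.8] w 0.0551
pad 13771 [[-0.0958 -0.0246  0.0045]
 [-0.0803  0.0019  0.0266]
 [-0.0629  0.0226  0.0402]
 [-0.0604  0.0281  0.0441]]
```

View pics/w5.png

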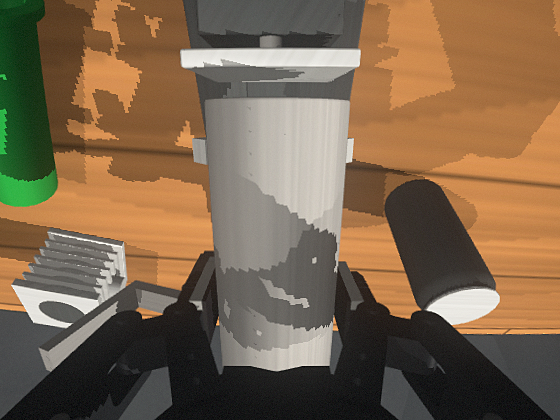

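The sleeve is level above the saddles: tube centre at column 278, saddle tips at 193/354 (centre 273.5), pad at row 60 with a gap. That puts it about 2.5 mm too far to +y, so I'll correct and lower gently.

Call:
arm_command --pt "0.2 -0.25 0.2 0 0 0 -1" --pt "0.4 -0.25 0.5 0 0 0 -1" --pt "0.4 -0.25 0.9 0 0 0 -1" --pt "0.4 -0.25 1.1 0 0 0 -1" --pt "0.4 -0.25 1.1 0 0 0 -1"

```text
t: 9.1
tcp_pos: [0.5553, 0.2295, 0.1422]
ee_rot: [-0.124, 2.688, 0.023]
wrist_force: [-0.9, -0.4, -5.1]
width: 0.0546
```

```bash
python3 -c "
from cr import *
at(.018,.0015,.0,-.0165)"
```

```text
now: sleeve cradle xyz mm [16.5  1.2  5.7] F cradle [-3.  -0.3 -4.2]
t 9.1 tcp [0.5553 0.2295 0.1422] shift cm [-0.14  0.03  0.57] turn [-0.2  0.1  0.1] F [-0.9 -0.4 -5.1] w 0.0546
```

Call:
arm_command --pt "0 0 0.2 0 0 0 -1" --pt "0 0 0.4 0 0 0 -1" --pt "0 0 0.5 0 0 0 -1" --pt "0 0 0.5 0 0 0 -1"

```text
t: 9.6
tcp_pos: [0.5576, 0.2303, 0.1383]
ee_rot: [-0.125, 2.687, 0.024]
wrist_force: [-0.4, 1.1, -2.2]
width: 0.0546
```

```bash
python3 -c "
from cr import *
at(.018,.0015,.0,-.0165)"
```

```text
now: sleeve cradle xyz mm [16.9  1.8  1.2] F cradle [-1.2  1.1 -1.9]
t 9.6 tcp [0.5576 0.2303 0.1383] shift cm [-0.11 -0.03  0.12] turn [-0.2  0.2  0.1] F [-0.4  1.1 -2.2] w 0.0546
```

Call:
arm_command --pt "0 0 0.1 0 0 0 -1" --pt "0.2 0 0.15 0 0 0 -1" --pt "0.4 0 0.15 0 0 0 -1" --pt "0.6 0 0.15 0 0 0 -1" --pt "0.6 0 0.15 0 0 0 -1"

```text
t: 10.22
tcp_pos: [0.556, 0.2304, 0.1371]
ee_rot: [-0.125, 2.681, 0.025]
wrist_force: [1.0, 0.0, 5.8]
width: 0.0548
```

```bash
python3 -c "
from cr import *
at(.008,.0015,.0,-.0165)"
```

```text
now: sleeve cradle xyz mm [15.1  2.1  0.8] F cradle [ 3.3 -0.1  4.8]
t 10.22 tcp [0.556  0.2304 0.1371] shift cm [ 0.71 -0.06  0.06] turn [-0.2  0.5  0.1] F [1.  0.  5.8] w 0.0548
```

Call:
arm_command --pt "0.2 0 -0.1 0 0 0 -1" --pt "0.4 0 -0.1 0 0 0 -1" --pt "0.5 0 -0.1 0 0 0 -1" --pt "0.5 0 -0.1 0 0 0 -1"

```text
t: 10.72
tcp_pos: [0.5488, 0.2297, 0.1338]
ee_rot: [-0.125, 2.686, 0.024]
wrist_force: [2.7, 1.7, 5.6]
width: 0.0548
```

```bash
python3 -c "
from cr import *
at(.008,.0015,.0,-.0165)"
```

```text
now: sleeve cradle xyz mm [7.1 2.  0.8] F cradle [4.9 1.5 3.8]
t 10.72 tcp [0.5488 0.2297 0.1338] shift cm [-0.09 -0.05  0.08] turn [-0.2  0.3  0.1] F [2.7 1.7 5.6] w 0.0548
```

Call:
arm_command --pt "0.15 0 0 0 0 0 -1" --pt "0.3 0 0 0 0 0 -1" --pt "0.3 0 0 0 0 0 -1"

```text
t: 11.1
tcp_pos: [0.5484, 0.2296, 0.1337]
ee_rot: [-0.125, 2.682, 0.026]
wrist_force: [8.1, 1.9, 3.2]
width: 0.055
```

```bash
python3 -c "
from cr import *
at(.008,.0015,.0,-.0165)
im,d=bot.capture('wrist'); save('w6.png',im)
at(.008,.0015,.0,-.0165)"
```

```text
now: sleeve cradle xyz mm [6.6 2.  0.9] F cradle [ 8.8  1.1 -0.6]
t 11.1 tcp [0.5484 0.2296 0.1337] shift cm [-0.13 -0.05  0.1 ] turn [-0.1  0.5  0. ] F [8.1 1.9 3.2] w 0.055
now: sleeve cradle xyz mm [6.7 2.  1. ] F cradle [ 9.2  1.2 -1.2]
t 11.15 tcp [0.5484 0.2296 0.1337] shift cm [-0.13 -0.05  0.1 ] turn [-0.1  0.5  0. ] F [8.7 2.  2.8] w 0.0546
```

View pics/w6.png

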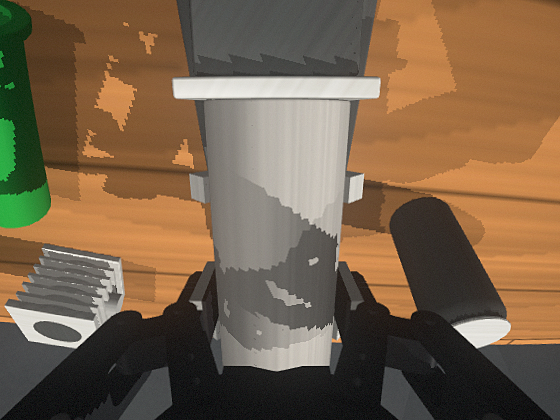

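The plain end now sits against the pad (row 88) and the pad's stem is no longer visible. I'll push a little harder to confirm the hard stop.

Call:
arm_command --pt "0.2 0 0 0 0 0 -1" --pt "0.4 0 0 0 0 0 -1" --pt "0.4 0 0 0 0 0 -1"

```text
t: 11.52
tcp_pos: [0.5479, 0.2294, 0.1338]
ee_rot: [-0.123, 2.678, 0.028]
wrist_force: [14.1, 3.8, 2.3]
width: 0.0551
```

```bash
python3 -c "
from cr import *
at(.008,.0015,.0,-.0165)
im,d=bot.capture('scene'); save('s1.png',cv2.resize(im[190:350,290:470],None,fx=4,fy=3.7,interpolation=cv2.INTER_CUBIC))
P,uv=cloud('scene',d,np.ones(d.shape,bool)); L=(P-o)@c
k=(abs(L[:,0]-.052)<.012)&(L[:,1]<-.07)&(L[:,1]>-.14)&(L[:,2]>-.04)&(L[:,2]<.08)
print(k.sum(),np.percentile(L[k],[2,50,98],axis=0) if k.any() else '')"
```

```text
now: sleeve cradle xyz mm [6.3 1.8 1.2] F cradle [14.   2.5 -4. ]
t 11.53 tcp [0.5479 0.2294 0.1338] shift cm [-0.17 -0.03  0.13] turn [-0.1  0.7 -0. ] F [14.1  3.8  2.3] w 0.0551
157 [[ 0.04559853 -0.10714758 -0.02610996]
 [ 0.05750121 -0.09270736 -0.00047778]
 [ 0.06281641 -0.07141387  0.03404156]]
```

View pics/s1.png

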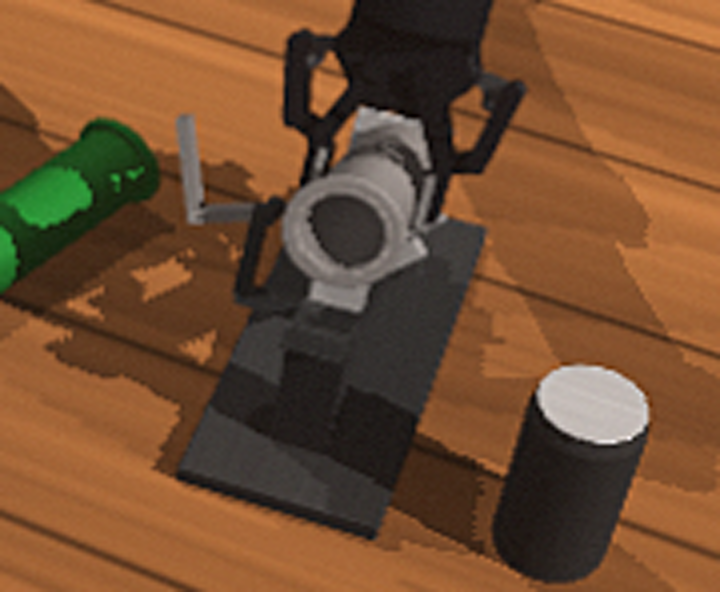

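The keeper is still open at (190,170). The sleeve lies in the saddles with its flange up at (345,230). The force rose to 14 N with no further travel, so the hard stop is reached. I'll ease off a little and open.

Call:
arm_command --pt "-0.2 0 0.1 0 0 0 -1" --pt "-0.2 0 0.15 0 0 0 -1" --pt "-0.2 0 0.15 0 0 0 0.6" --pt "-0.2 0 0.15 0 0 0 1" --pt "-0.2 0 0.15 0 0 0 1"

```text
t: 12.2
tcp_pos: [0.5422, 0.2273, 0.1273]
ee_rot: [-0.124, 2.692, 0.02]
wrist_force: [0.3, 0.3, -0.3]
width: 0.0851
```

```bash
python3 -c "
from cr import *
at(.008,.0015,.0,-.0165)"
```

```text
now: sleeve cradle xyz mm [-1.8  0.2 -2.1] F cradle [ 0.1  0.3 -0.4]
t 12.2 tcp [0.5422 0.2273 0.1273] shift cm [-0.98  0.12 -0.2 ] turn [-0.3 -0.1  0.1] F [ 0.3  0.3 -0.3] w 0.0851
```

Call:
arm_command --pt "0 0 -2 0 0 0 1" --pt "0 0 -5 0 0 0 1" --pt "0 0 -9 0 0 0 1" --pt "0 0 -13 0 0 0 1" --pt "0 0 -13 0 0 0 1"

```text
t: 12.82
tcp_pos: [0.488, 0.2239, 0.2483]
ee_rot: [-0.124, 2.683, 0.018]
wrist_force: [-0.1, 0.0, 0.1]
width: 0.0854
```

Run:
```python
from cr import *
at(.0,0,.12)
for n in ['wrist','scene']:
    im,d=bot.capture(n); save('w7.png' if n=='wrist' else 's2.png',im)
    P,_=cloud(n,d,np.ones(d.shape,bool)); L=(P-o)@c
    k=(abs(L[:,0])<.06)&(abs(L[:,1])<.024)&(L[:,2]>.005)&(L[:,2]<.04); Q=L[k]
    def res(p):
        a=np.array([1,p[2],p[3]]); a/=np.linalg.norm(a); v=Q-np.array([0,p[0],p[1]])
        return np.linalg.norm(v-np.outer(v@a,a),axis=1)-.028
    f=least_squares(res,[0,0,0,0],loss='soft_l1',f_scale=.001); print(n,'sleeve y z slopes',np.round(f.x,4),k.sum())
    e=(abs(L[:,1])<.04)&(L[:,2]>-.03)&(L[:,2]<.045)&(L[:,0]>.06)&(L[:,0]<.12)
    if e.any(): print('flange x',np.percentile(L[e,0],[50,98,99.5]))
    k=(L[:,0]<-.06)&(L[:,0]>-.1)&(abs(L[:,1])<.03)&(L[:,2]>.030)&(L[:,2]<.036)
    print('pad top x', np.round(np.percentile(L[k,0],[5,50,95,99]),4),k.sum())
    k=(abs(L[:,0]-.052)<.02)&(L[:,1]<-.04)&(L[:,1]>-.14)&(L[:,2]>-.04)&(L[:,2]<.08)
    print('keeper',k.sum(),np.round(np.percentile(L[k],[2,50,98],axis=0),4))
```

```text
now: sleeve cradle xyz mm [1.000e-01 1.900e+00 1.284e+02] F cradle [-0.   0.   0.1]
t 12.82 tcp [0.488  0.2239 0.2483] shift cm [ 0.03 -0.18  0.84] turn [-0.4  0.4  0.1] F [-0.1  0.   0.1] w 0.0854
wrist sleeve y z slopes [ 0.0008 -0.001   0.0016 -0.0059] 8068
flange x [0.07926176 0.08906741 0.08999805]
pad top x [-0.0858 -0.0831 -0.0805 -0.0805] 711
keeper 1875 [[ 0.0347 -0.1086 -0.0255]
 [ 0.0472 -0.0849 -0.0063]
 [ 0.0608 -0.041   0.0341]]
scene sleeve y z slopes [ 0.0032 -0.0006 -0.003   0.0004] 267
flange x [0.09106064 0.09610914 0.09708224]
pad top x [-0.0818 -0.0774 -0.0724 -0.0719] 28
keeper 282 [[ 0.0452 -0.1056 -0.0361]
 [ 0.0584 -0.0783 -0.0114]
 [ 0.0678 -0.0417  0.033 ]]
```

View pics/w7.png

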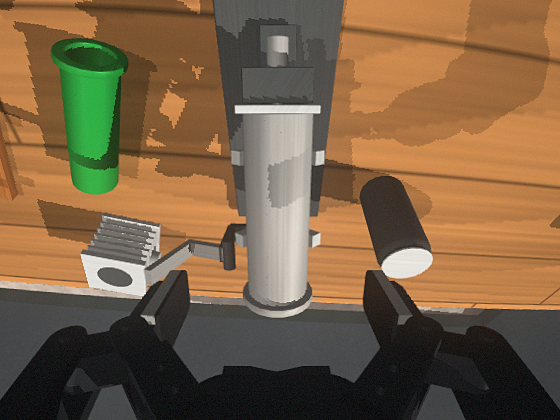

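Seated: the sleeve lies in both saddles against the pad (row 108), flange at (278,305), and the keeper is still open at (185,250). Fit offsets are about 1 mm (wrist camera) and 3 mm in y (scene camera), slopes under 0.006. Next I'll close the gripper and go outside the keeper.

```bash
python3 -c "
from cr import *
at(.052,-.140,.10,0,25)"
```

```text
now: sleeve cradle xyz mm [ -1.6   0.6 111.9] F cradle [-0.3 -0.3  0. ]
t 12.93 tcp [0.4874 0.2226 0.2458] shift cm [ -5.33 -14.06   1.37] turn [-0.4  0.8  0. ] F [-0.2 -0.4 -0.1] w 0.0858
```

Call:
arm_command --pt "-2 -4 0 0 0 0 -1" --pt "-4 -8 0 0 0 0 -1" --pt "-5.3 -12 0.5 0 0 0 -1" --pt "-5.3 -14 1.2 0 0 0 -1" --pt "-5.3 -14 1.2 0 0 0 -1"

```text
t: 13.55
tcp_pos: [0.5518, 0.0865, 0.2553]
ee_rot: [-0.118, 2.695, 0.024]
wrist_force: [0.0, 0.7, -0.8]
width: -0.0
```

```bash
python3 -c "
from cr import *
im,d=bot.capture('wrist'); save('w8.png',im)
at(.052,-.137,.018,0,25)"
```

```text
now: sleeve cradle xyz mm [  49.8 -138.7   99.5] F cradle [-0.4  0.7  0.4]
t 13.6 tcp [0.5519 0.0886 0.2563] shift cm [-0.14  0.2   8.15] turn [-0.2  0.5 -0.1] F [-0.6  0.7  0.2] w 0.0002
```

View pics/w8.png

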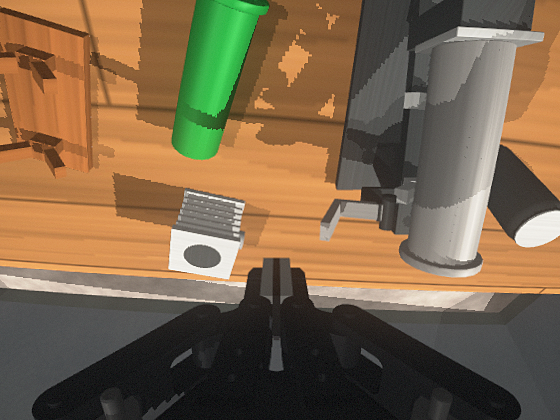

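The shut fingers, tip at (277,262), are outside the keeper bar at (330,220). The tips are narrow, about 8 mm half-width. I'll descend and sweep towards +y along the keeper's arc.

Call:
arm_command --pt "-0.1 0.1 3 0 0 0 -1" --pt "-0.1 0.1 6 0 0 0 -1" --pt "-0.1 0.1 8 0 0 0 -1" --pt "-0.1 0.1 8 0 0 0 -1"

```text
t: 14.1
tcp_pos: [0.587, 0.0953, 0.185]
ee_rot: [-0.129, 2.693, 0.026]
wrist_force: [-0.9, 0.2, 0.4]
width: 0.0001
```

```bash
python3 -c "
from cr import *
at(.052,-.092,.037,0,25)"
```

```text
now: sleeve cradle xyz mm [  51.9 -135.4   20. ] F cradle [-0.6  0.3  0.7]
t 14.1 tcp [0.587  0.0953 0.185 ] shift cm [-0.04  4.34 -1.71] turn [-0.1  0.6  0.2] F [-0.9  0.2  0.4] w 0.0001
```

Call:
arm_command --pt "0 1.5 -0.2 0 0 0 -1" --pt "0 2.8 -0.8 0 0 0 -1" --pt "0 4.2 -1.8 0 0 0 -1" --pt "0 5.5 -2.4 0 0 0 -1" --pt "0 6.8 -2.9 0 0 0 -1"

```text
t: 14.72
tcp_pos: [0.5711, 0.156, 0.2159]
ee_rot: [-0.118, 2.686, 0.013]
wrist_force: [-1.4, -1.3, 2.9]
width: -0.0004
```

```bash
python3 -c "
from cr import *
at(.052,-.030,.048,0,25)
im,d=bot.capture('scene'); save('s3.png',cv2.resize(im[190:350,290:470],None,fx=4,fy=3.7,interpolation=cv2.INTER_CUBIC))"
```

```text
now: sleeve cradle xyz mm [ 55.7 -73.4  52.3] F cradle [-0.1 -1.2  3.3]
t 14.72 tcp [0.5711 0.156  0.2159] shift cm [0.39 4.34 0.37] turn [-0.7  1.  -0.1] F [-1.4 -1.3  2.9] w -0.0004
```

View pics/s3.png

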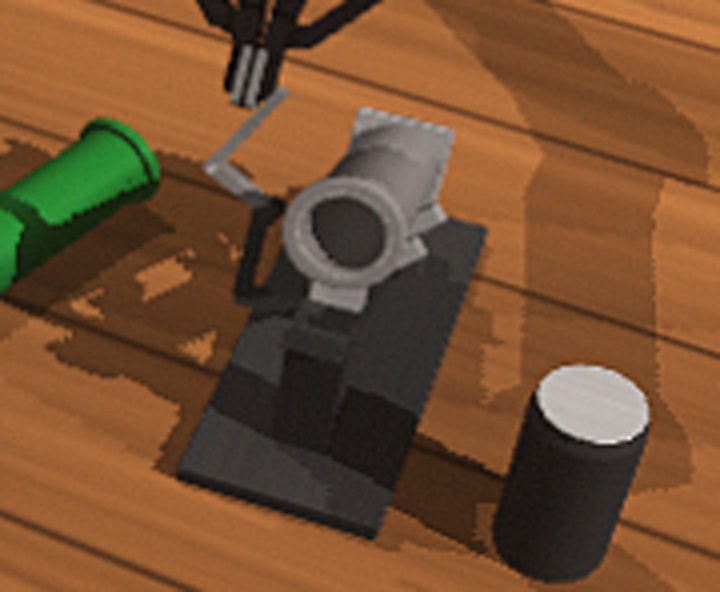

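The keeper is about halfway over (knee at (210,165), end at (285,92)), with the fingertips on its outer face. I'll carry on.

Call:
arm_command --pt "0.2 1.3 0 0 0 0 -1" --pt "0.2 2.6 0.1 0 0 0 -1" --pt "0.2 3.8 0.3 0 0 0 -1" --pt "0.2 4.8 0.6 0 0 0 -1" --pt "0.2 4.8 0.6 0 0 0 -1"

```text
t: 15.4
tcp_pos: [0.5654, 0.2102, 0.2073]
ee_rot: [-0.13, 2.687, 0.025]
wrist_force: [-0.2, -0.1, -0.1]
width: 0.0002
```

```bash
python3 -c "
from cr import *
at(.052,-.020,.10,0,25)
im,d=bot.capture('scene')
P,_=cloud('scene',d,np.ones(d.shape,bool)); L=(P-o)@c
k=(abs(L[:,0]-.056)<.014)&(L[:,1]<.03)&(L[:,1]>-.12)&(L[:,2]>.0)&(L[:,2]<.08)&~((L[:,1]**2+L[:,2]**2)<.031**2)
for y in np.arange(-.1,.03,.01):
    q=L[k&(abs(L[:,1]-y)<.005)]; print(round(y,3),len(q),np.round(np.percentile(q[:,2],[5,50,95]),3) if len(q) else '')"
```

```text
now: sleeve cradle xyz mm [ 51.5 -18.9  44.8] F cradle [-0.2 -0.1 -0. ]
t 15.4 tcp [0.5654 0.2102 0.2073] shift cm [-0.13 -0.12 -5.52] turn [-0.1  0.9  0.2] F [-0.2 -0.1 -0.1] w 0.0002
-0.1 0 
-0.09 0 
-0.08 0 
-0.07 0 
-0.06 0 
-0.05 57 [0.003 0.024 0.036]
-0.04 41 [0.003 0.03  0.037]
-0.03 58 [0.033 0.059 0.077]
-0.02 89 [0.036 0.057 0.078]
-0.01 86 [0.036 0.059 0.077]
-0.0 34 [0.037 0.043 0.076]
0.01 17 [0.039 0.042 0.044]
0.02 1 [0.024 0.024 0.024]
```

The keeper has fallen shut (bar top at z ≈ 37 mm). I'll retract clear and check.

Call:
arm_command --pt "0 0 -3 0 0 0 -1" --pt "0 0 -8 0 0 0 -1" --pt "1 0 -13 0 0 0 -1" --pt "3 0 -16 0 0 0 -1" --pt "3 0 -16 0 0 0 -1"

```text
t: 16.08
tcp_pos: [0.4696, 0.1999, 0.3404]
ee_rot: [-0.125, 2.681, 0.018]
wrist_force: [0.2, -0.7, -0.3]
width: -0.0
```

Run:
```python
from cr import *
at(.0,0,.2,0,25)
im,d=bot.capture('wrist'); save('w9.png',im)
P,_=cloud('wrist',d,np.ones(d.shape,bool)); L=(P-o)@c
k=(abs(L[:,0])<.035)&(abs(L[:,1])<.024)&(L[:,2]>.005)&(L[:,2]<.033); Q=L[k]
def res(p):
    a=np.array([1,p[2],p[3]]); a/=np.linalg.norm(a); v=Q-np.array([0,p[0],p[1]])
    return np.linalg.norm(v-np.outer(v@a,a),axis=1)-.028
print('sleeve',np.round(least_squares(res,[0,0,0,0],loss='soft_l1',f_scale=.001).x,4),k.sum())
k=(abs(L[:,0]-.052)<.005)&(L[:,2]>.03)&(L[:,1]>-.06)&(L[:,1]<.025); print('keeper',k.sum(),np.round(np.percentile(L[k],[2,50,98],axis=0),4))
k=(L[:,0]<-.06)&(L[:,0]>-.1)&(abs(L[:,1])<.03)&(L[:,2]>.030)&(L[:,2]<.036); print('pad',np.round(np.percentile(L[k,0],[5,50,95,99]),4))
bot.capture('scene')
z=np.load('scene0.npz')['d']; im2,d2=bot.capture('scene')
for ob,ref in [('casting',[.783,.014,.08]),('oil_can',[.652,.39,.093]),('mallet',[.609,-.438,.021])]:
    r=bot.regions_of('scene',ob)[:1]
    for q in r: print(ob,q['extent'],np.round(np.median(cloud('scene',d2,q['region'])[0],0)-ref,3))
```

```text
now: sleeve cradle xyz mm [ 20.4 -20.4 206.1] F cradle [ 0.  -0.7 -0.3]
t 16.07 tcp [0.4696 0.1999 0.3404] shift cm [2.05 2.05 0.55] turn [-0.4  1.2  0.2] F [ 0.2 -0.7 -0.3] w -0.0
sleeve [ 0.001  -0.0011  0.0034 -0.0044] 2878
keeper 494 [[ 0.0473 -0.0462  0.032 ]
 [ 0.0518 -0.0148  0.0341]
 [ 0.0562  0.0167  0.036 ]]
pad [-0.0853 -0.0825 -0.0798 -0.0797]
oil_can [414.3, 288.1, 35.1, 61.3] [ 0.     0.    -0.001]
mallet [116.3, 177.9, 67.0, 53.5] [ 0.002 -0.     0.001]
```

View pics/w9.png

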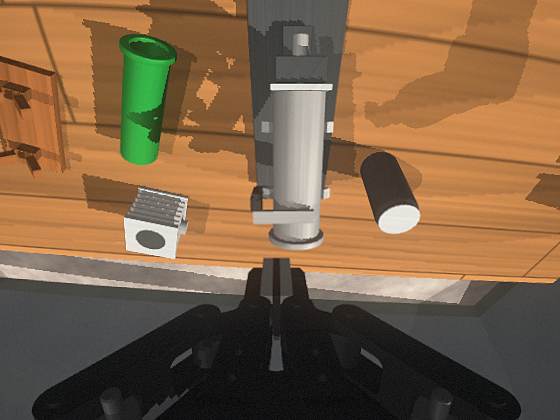

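The keeper lies across the sleeve at (283,215), the sleeve is against the pad (row 87), and the robot is clear. Handing in.

```bash
python3 -c "
from h import *
bot.finish_job()"
```

```text
the job is handed in; nothing more can be done
```

The sleeve is seated in the stand with the keeper closed over it, and I handed the job in at about 16 s. I gripped the grey steel sleeve at mid-length and laid it in both saddles, flange up. I slid it down until the pad hit its hard stop, let go, and swung the keeper over.

**Hard stop:** the wrist force along the slope rose to 14 N with almost no further travel. No wrist reading went above about 15 N.

**Last checks (wrist camera):**
- **Sleeve:** its axis is within about 1 mm and 0.006 rad of the cradle's.
- **Pad:** its face reads about 6 mm below where it started, against 4 mm of real travel. I take this as pressed home, with the difference down to depth error.
- **Keeper:** its bar lies across the sleeve, with its top at z ≈ 34–36 mm where closed should be about 37 mm.
- **Robot:** clear of everything, with no contact force.
- **Bystanders:** the can and the hammer are within 2 mm of where they started.

**Checks that failed or disagreed:**
- The network did not find the casting in the last scene picture. In the final wrist view it stands upright and looks undisturbed, but I did not measure its position.
- A scene-camera fit, made after release and before closing the keeper, put the sleeve about 3 mm off in y, against 1 mm from the wrist camera. I trusted the wrist camera because it was closer and had far more depth points.
- I viewed 11 pictures, one over the budget of 10.

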